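# Weigh grinding balls by difference and tip them into their cell

## Task

Weigh the four grinding balls by difference: lift their boat out of its holder by the swinging bail, set it gently in the middle of the balance pan and let go so that it settles with the balls in it. Then take the boat by its tail handle, rest its lip lightly on the long wall of the tray cell that has the round pad on its floor while the balls are still in the boat, and tip all four balls into that cell. Put the empty boat back upright in the middle of the pan, let go, and leave everything else alone.

Things in the scene. Friction and masses are not known exactly. Their poses are not given: they have to be found in the camera images.
- boat: Aluminium pouring boat, a narrow trough on a 64 x 42 mm foot (x -45 to 19), loose, 0.14-0.22 kg. Origin: foot underside; +x to the open lip, z up. Trough 20 mm wide inside, 26 outside, side walls 25 (rear) to 38 mm (front) up. Its 3 mm floor rises 10 degrees to the lip: balls stay in until the lip is tipped down over 10 degrees; 35 empties it. The floor runs 7 mm past the walls and 22 mm past the foot.
- boat_lip (a point): Middle of the lip's upper edge: 40.8 mm ahead of and 21.0 mm above the boat's origin. Axes as the boat.
- tail: Tail handle, fixed on the boat: level bar 60 mm long (boat x -101 to -41 mm), 10 mm wide (across y), 16 mm high. Its origin is 69 mm behind and 28 mm above the boat's origin, at the bar's mid height. Axes as the boat.
- tail_grip (a point): Place to grip the tail, at mid height, 69 mm behind and 28 mm above the boat's origin.
- bail: Swinging bail: wire arch over the trough, hinged about the boat's y axis 46 mm above and 16.5 mm behind the boat's origin (its own origin), held upright by a weak spring (0.02 N m/rad). Hung from it the boat stays nearly level. Legs 37 mm apart.
- bail_grip (a point): Centre of the grip block at the top of the bail, 14 mm (x) by 26 mm (y) by 14 mm high, 44 mm above the hinge.
- ball0: Steel grinding ball, 14 mm, 11 g, lying in the boat in single file. Origin at its centre.
- ball1: Steel grinding ball, 14 mm, 11 g, lying in the boat in single file. Origin at its centre.
- ball2: Steel grinding ball, 14 mm, 11 g, lying in the boat in single file. Origin at its centre.
- ball3: Steel grinding ball, 14 mm, 11 g, lying in the boat in single file. Origin at its centre.
- holder: Fixed white plastic holder. Origin: underside, below the boat's origin at the start; axes as the boat's then. Base plate 4 mm thick, on which the boat stands; two upright walls 48 mm high, 16 mm apart, stand either side of the tail over x -104 to -44 mm and hide it: the boat comes out straight up.
- balance: Fixed balance housing 190 (x) x 150 (y) x 55 mm high, white. Origin: centre of its underside.
- pan: Round steel balance pan, 110 mm across, 5 mm thick, above the middle of the balance; sinks up to 6 mm on a spring of 1200 N/m. Origin: centre of its underside.
- pan_top (a point): Centre of the pan's upper face, 71 mm above the table when unloaded.
- tray: Fixed grey plastic tray 52 (x) x 234 (y) x 34 mm high with one row of five open cells along its y; walls and floor 4 mm. Origin: centre of its underside. Cells are at y = -92, -46, 0, 46, 92 mm (about 44 (x) x 42 (y) mm inside); the long walls' outer faces are at x = -26 and +26 mm.
- pad: Round white pad, 36 mm across, 3 mm thick, fixed on the floor of the wanted cell, in its middle. Origin: centre of its underside; axes as the tray. Other cells hold square pads (32 mm) or weights.
- weight1: Steel knob weight 22 mm across, 21 mm high, standing in another cell; leave alone. Origin: centre of its underside.
- weight2: Steel knob weight 22 mm across, 21 mm high, standing in another cell; leave alone. Origin: centre of its underside.
- ring0: Aluminium filter ring, 42 mm across, 12 mm high, bystander.
- ring1: Aluminium filter ring, 42 mm across, 12 mm high, bystander.
- ring2: Aluminium filter ring, 42 mm across, 12 mm high, bystander.
- petri: Closed clear filter dish, 63 mm across, 24 mm high, bystander.
- jar: Small jar, 44 mm across, 60 mm high, bystander.
- marker: Marker pen 130 x 12 x 12 mm, bystander.

How it is judged:
On the way, in this order (a step that is already met when the one before it is completed fails the run):
1. the boat is lifted clear of its holder by the bail, balls in it (contact force between the fingers and bail above 1 N and z of boat in the frame of holder above 0.03 m and distance between each of ball0, ball1, ball2, ball3 and boat below 0.05 m), for 0.1 s.
2. the boat stands on the middle of the pan with the balls in it, let go and settled (horizontal distance between boat and pan_top below 0.03 m and angle between boat's own z axis and vertical below 0.1 rad and contact force between boat and pan above 0.5 N and linear speed of boat below 0.03 m/s and contact force between the fingers and boat below 0.1 N and distance between each of ball0, ball1, ball2, ball3 and boat below 0.05 m), for 0.4 s.
3. held by the tail, the boat's lip touches the wall of the cell with the round pad, all balls still in the boat (contact force between the fingers and tail above 1 N and contact force between boat and tray above 0.3 N and horizontal distance between boat_lip and pad below 0.035 m and distance between each of ball0, ball1, ball2, ball3 and boat below 0.05 m), for 0.05 s.
4. all four balls lie in the cell with the round pad while the boat is held by its tail (contact force between the fingers and tail above 1 N and x of ball0 in the frame of pad between -0.021 and 0.021 m and y of ball0 in the frame of pad between -0.021 and 0.021 m and z of ball0 in the frame of pad between 0 and 0.03 m and x of ball1 in the frame of pad between -0.021 and 0.021 m and y of ball1 in the frame of pad between -0.021 and 0.021 m and z of ball1 in the frame of pad between 0 and 0.03 m and x of ball2 in the frame of pad between -0.021 and 0.021 m and y of ball2 in the frame of pad between -0.021 and 0.021 m and z of ball2 in the frame of pad between 0 and 0.03 m and x of ball3 in the frame of pad between -0.021 and 0.021 m and y of ball3 in the frame of pad between -0.021 and 0.021 m and z of ball3 in the frame of pad between 0 and 0.03 m), for 0.1 s.
At the end, for the whole second after the job is handed in: All four balls lie at rest (under 50 mm/s) in the cell with the round pad (centres within 21 mm of the pad's middle along each tray axis, below the rim); the boat stands on the pan, released and still, within 30 mm of the pan's centre and 0.1 rad of upright (x of ball0 in the frame of pad between -0.021 and 0.021 m and y of ball0 in the frame of pad between -0.021 and 0.021 m and z of ball0 in the frame of pad between 0 and 0.03 m and x of ball1 in the frame of pad between -0.021 and 0.021 m and y of ball1 in the frame of pad between -0.021 and 0.021 m and z of ball1 in the frame of pad between 0 and 0.03 m and x of ball2 in the frame of pad between -0.021 and 0.021 m and y of ball2 in the frame of pad between -0.021 and 0.021 m and z of ball2 in the frame of pad between 0 and 0.03 m and x of ball3 in the frame of pad between -0.021 and 0.021 m and y of ball3 in the frame of pad between -0.021 and 0.021 m and z of ball3 in the frame of pad between 0 and 0.03 m and linear speed of each of ball0, ball1, ball2, ball3 below 0.05 m/s and horizontal distance between boat and pan_top below 0.03 m and angle between boat's own z axis and vertical below 0.1 rad and contact force between boat and pan above 0.5 N and linear speed of boat below 0.03 m/s and contact force between the fingers and boat below 0.1 N); the robot touches nothing.
It fails at once if the pan is pressed hard by the boat (over 12 N) (contact force between boat and pan above 12 N).
It fails at once if the boat is pressed hard on the tray (over 8 N) (contact force between boat and tray above 8 N).
It fails at once if a weight in the tray is moved over 15 mm (distance of any of weight1, weight2 from where it was at the start of the episode above 0.015 m).
It fails at once if a bystander is moved over 30 mm (distance of any of ring0, ring1, ring2, petri, jar, marker from where it was at the start of the episode above 0.03 m).
It also fails if it takes over 72 s, if anything falls off the work surface, if the arm or the gripper's body presses on something with over 40 N, if the wrist force passes 120 N, or if a joint passes its speed limit or range.

## Robot

A 7-joint arm with a two-finger parallel gripper is mounted at the origin on the work surface. World frame = base frame: x ahead of the robot, y to its left, z up, the work surface at z = 0. Lengths are in m, angles in rad, forces in N, time in s.
With the tool pointing down it reaches from about 0.35 to 0.9 m from the base axis. Payload 8.1 kg.
Tool frame: the origin (TCP) lies at the very end of the fingers, on their centre line; the grasp point (between the pads) lies 19 mm behind it (arm.tcp_to_grasp is the z of the grasp point in the tool frame, in m); z points along the fingers, y is the line along which they close (so a half turn about z gives the same grasp; the last joint's range is limited). The gripper opens to 92 mm and grips with 3 to 60 N. Pads are 19 mm wide; open, the fingers measure 130 mm over their backs; the gripper's body (75 mm by 190 mm) begins 47 mm behind the grasp point.
Start: joints at [-1.305, 0.434, 0.025, 1.573, -0.012, 1.134, -0.075], TCP at [0.225, 0.583, 0.227] pointing down, gripper open.
Joint ranges: [-2.62, 2.62], [-0.44, 2.09], [-1.27, 1.32], [0.08, 2.57], [-1.32, 4.46], [0.12, 2], [-2.74, 2.74]. Speed limits (rad/s): [2.22, 2.22, 3.01, 3.01, 3.14, 3.14, 3.14].

## Interface

Orientations are given as a rotation vector (axis times angle).
In Python, from cell import readout, vision, sign_off, arm gives the robot as it stands. The module is installed in compiled form; this text tells all that it offers.
- The arm moves only by the shell command python3 -m creep 'ROWS' [FORCE]. ROWS is JSON, a list of rows, each a list of 5 numbers: the shift along the tool's x, y, z in units of 4 cm (1.0 is 4 cm), then the turn about the tool's z in units of 4 degrees (1.0 is 4 degrees), then the opening, from 0 (shut) to 1 (fully open). A call has 1 to 12 rows; each row shifts and turns the commanded pose from where the row before left it, along the tool's axes as they then stand; what a row does not reach is not made up. A row lasts 1/8 s, in which the tool goes at most 62.5 mm and 10.7 degrees, less where a joint would pass 70% of its speed; a pose out of reach is approached as far as the arm can. A call with a number of a shift or a turn outside -1 to 1 is refused whole. A call with a gripper value outside its range is refused whole. The fingers move at their own pace and stop on an object; FORCE is the grip in N (left out, the last holds). Time passes only in rows, so rows that do not move let the fingers close. It gives the time, the measured TCP pose, the force, the opening and the grip force at its end, in the units of the state.
- readout.observe(): the state, without advancing time (a new reading comes with each control period).
- vision.get_image(name): name is "scene" or "top"; returns a dict with "pixels" (384x512x3 uint8, blue, green, red), "z_map" (384x512 float32, m along the optical axis (not along the pixel's ray), 0 where there is no reading), "camera_matrix" (3x3 intrinsics, pixels), "k1" (the pictures are not rectified: a ray, as slopes to the right and down, at radius r is drawn at 1 + k1 r^2 times it, then the intrinsics apply), "position" and "rotation" of the camera in the world. Camera axes: x right, y up, looking along -z (the intrinsics and any distortion apply to the point x, -y, -z); pixel columns grow to the right and rows downward; lengths in m; the calibration is good to about 2 mm. A picture is of the moment at which its call begins.
- sign_off(): hands the job in; it is judged then, once.
The state is a dict: "clock": time; "joints": joint angles; "dq": joint speeds; "joint_efforts": joint torques, N m; "position": TCP position; "ee_rot": TCP orientation; "force": force on the tool from outside, world axes, zero at the start; "ft_torque": the same for the moment, N m; "width": opening from 0.0 (shut) to 1.0 (fully open); "gripper_force": force on a finger pad.
Only numpy, scipy, OpenCV 4.12 (cv2) and the standard library are available. Lean on these libraries where they do the work, as an engineer would, in place of code of your own. Each camera call takes 0.05 s, during which the arm holds its last target. There are 200 camera calls.

## Working session

There is one attempt and no reset: what is moved stays moved. The work goes in short steps, Python scripts to look and compute and a shell command to move; the robot and the scene stay as the last step left them, time stands still between calls to the robot, and variables do not carry over. Pictures are saved under pics/ and viewed, at most 10 in all, crops included, and the job is handed in when it is done.

```bash
mkdir -p pics; cat > h.py <<'E'
import numpy as np, cv2
from scipy.spatial.transform import Rotation as R
from cell import readout, vision, sign_off, arm
def shot(n):
    return vision.get_image(n)
def rot(im):
    r=np.array(im["rotation"],float)
    return r if r.shape==(3,3) else R.from_rotvec(r).as_matrix()
def rays(im,uv):
    K=np.array(im["camera_matrix"],float); uv=np.atleast_2d(np.array(uv,float))
    d=np.c_[(uv[:,0]-K[0,2])/K[0,0],(uv[:,1]-K[1,2])/K[1,1]]
    # cv2 k1 model == the documented model
    p=cv2.undistortPoints(uv.reshape(-1,1,2),K,np.array([im["k1"],0,0,0.])).reshape(-1,2)
    return np.c_[p[:,0],-p[:,1],-np.ones(len(p))]@rot(im).T   # depth-1 rays
def plane(im,uv,z):
    d=rays(im,uv); c=np.array(im["position"]); return c+d*((z-c[2])/d[:,2])[:,None]
def cloud(im):
    h,w=im["z_map"].shape; vv,uu=np.mgrid[:h,:w]
    P=np.array(im["position"])+rays(im,np.c_[uu.ravel(),vv.ravel()])*im["z_map"].reshape(-1,1)
    P[im["z_map"].ravel()==0]=np.nan
    return P.reshape(h,w,3)
def proj(im,P):
    p=(np.atleast_2d(P)-np.array(im["position"]))@rot(im); s=np.c_[p[:,0],-p[:,1],-p[:,2]]
    return cv2.projectPoints(s.reshape(-1,1,3),np.zeros(3),np.zeros(3),np.array(im["camera_matrix"],float),np.array([im["k1"],0,0,0.]))[0].reshape(-1,2)
def tcp():
    s=readout.observe(); return np.array(s["position"]),R.from_rotvec(s["ee_rot"]).as_matrix(),s
def go(target,yaw=None):
    """print tool-frame shift in rows units; yaw: wanted heading of tool x axis (rad)"""
    p,M,s=tcp(); d=M.T@(np.array(target)-p)/0.04
    cur=np.arctan2(M[1,0],M[0,0]); o="shift units %s |cur x-heading %.1f deg"%(d.round(2),np.degrees(cur))
    if yaw is not None:
        t=(cur-yaw+np.pi/2)%np.pi-np.pi/2   # tool down: +turn lowers heading
        o+=" turn units %.2f"%(np.degrees(t)/4)
    print(o,"tcp",p.round(4),"w %.3f gf %.1f t %.2f"%(s["width"],s["gripper_force"],s["clock"]),"F",np.round(s["force"],1))
E
python3 - <<'E'
from h import *
for n in("scene","top"):
    im=shot(n); np.save(n+"0.npy",im,allow_pickle=True); cv2.imwrite(f"pics/{n}0.png",im["pixels"])
    print(n,np.round(im["position"],3),im["k1"],np.round(rot(im)[:,2],2))
print(tcp()[1].round(3), arm.tcp_to_grasp)
E
```

```text
scene [1.015 0.689 0.76 ] -0.0807083102971874 [0.41 0.65 0.64]
top [ 0.347 -0.005  1.221] -0.11669520061199572 [-0.19  0.    0.98]
[[-0.933  0.361 -0.   ]
 [ 0.361  0.933 -0.001]
 [-0.    -0.001 -1.   ]] -0.0188
```

View pics/scene0.png

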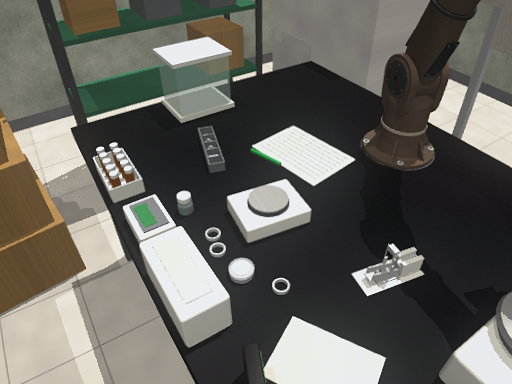

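View pics/top0.png

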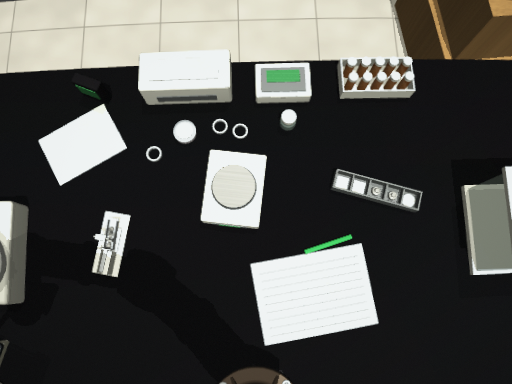

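The views show the boat and holder at top (110,243), the pan at (234,187), and the tray at (376,190) with a round-looking pad at about (408,200). I'll enlarge both areas and measure them.

```bash
python3 - <<'E'
from h import *
t=np.load("top0.npy",allow_pickle=True).item(); s=np.load("scene0.npy",allow_pickle=True).item()
c=lambda im,x,y,w,h,k: cv2.resize(im["pixels"][y:y+h,x:x+w],(w*k,h*k),interpolation=cv2.INTER_CUBIC)
A=c(t,325,160,100,60,4); B=c(t,80,200,60,90,4); C=c(s,345,235,90,65,4)
m=np.zeros((600,800,3),np.uint8); m[:240,:400]=A; m[240:600,:240]=B; m[240:500,260:620]=C
cv2.imwrite("pics/crops.png",m)
P=cloud(t)
# tray: rim points by height
def rect(mask,off=0):
    n,l,st,ce=cv2.connectedComponentsWithStats(mask.astype(np.uint8)); i=1+np.argmax(st[1:,4]); return l==i
w=np.zeros(P.shape[:2],bool); w[160:220,325:430]=1
m1=rect(w&(P[...,2]>.004))
r=cv2.minAreaRect(P[m1][:,:2].astype(np.float32)); print("tray",r,np.nanmax(P[m1][:,2]))
w[:]=0; w[140:240,190:280]=1
m2=rect(w&(P[...,2]>.03)); print("bal",cv2.minAreaRect(P[m2][:,:2].astype(np.float32)))
m3=rect(w&(P[...,2]>.064)); print("pan",cv2.minEnclosingCircle(P[m3][:,:2].astype(np.float32)),np.nanmedian(P[m3][:,2]))
w[:]=0; w[200:285,85:140]=1
hi=w&(P[...,2]>.075)
print("bail top pts",P[hi].round(3))
m4=rect(w&((t["pixels"].min(2)>60)|(P[...,2]>.02))); Q=P[m4]; print("holder",cv2.minAreaRect(Q[Q[:,2]<.06][:,:2].astype(np.float32)))
w4=w&(abs(P[...,2]-.048)<.004); print("walls",cv2.minAreaRect(P[w4][:,:2].astype(np.float32)), w4.sum())
E
```

```text
tray ((0.5671971440315247, -0.3374825716018677), (0.23592901229858398, 0.06515560299158096), 72.58815002441406) 0.040881608581525786
bal ((0.5732477903366089, 0.03868930786848068), (0.15037354826927185, 0.1941908746957779), 81.82274627685547)
pan ((0.5753938555717468, 0.038235049694776535), 0.055300358682870865) 0.07063569142861592
bail top pts [[0.462 0.377 0.097]
 [0.459 0.378 0.1  ]
 [0.459 0.376 0.1  ]
 [0.459 0.373 0.101]
 [0.459 0.37  0.101]
 [0.459 0.368 0.102]
 [0.459 0.365 0.102]
 [0.459 0.363 0.101]
 [0.457 0.384 0.099]
 [0.457 0.383 0.095]
 [0.457 0.378 0.1  ]
 [0.456 0.375 0.102]
 [0.456 0.373 0.102]
 [0.456 0.371 0.1  ]
 [0.456 0.368 0.101]
 [0.456 0.365 0.102]
 [0.456 0.363 0.101]
 [0.456 0.361 0.1  ]
 [0.456 0.359 0.098]
 [0.456 0.356 0.099]
 [0.456 0.354 0.096]
 [0.456 0.351 0.099]
 [0.455 0.385 0.095]
 [0.454 0.382 0.097]
 [0.454 0.377 0.102]
 [0.454 0.374 0.105]
 [0.454 0.373 0.1  ]
 [0.454 0.371 0.099]
 [0.454 0.368 0.102]
 [0.454 0.365 0.1  ]
 [0.454 0.362 0.102]
 [0.454 0.361 0.1  ]
 [0.453 0.357 0.105]
 [0.454 0.356 0.099]
 [0.454 0.353 0.101]
 [0.454 0.352 0.09
[... 561 characters left out ...]
7 0.096]
 [0.45  0.347 0.087]
 [0.45  0.346 0.084]
 [0.447 0.376 0.098]
 [0.447 0.373 0.098]
 [0.447 0.371 0.099]
 [0.447 0.368 0.1  ]
 [0.446 0.365 0.102]
 [0.446 0.363 0.101]
 [0.447 0.361 0.099]
 [0.446 0.358 0.101]
 [0.446 0.356 0.1  ]
 [0.446 0.352 0.101]
 [0.447 0.354 0.088]
 [0.447 0.348 0.093]
 [0.447 0.345 0.093]
 [0.448 0.346 0.083]
 [0.448 0.345 0.077]
 [0.444 0.361 0.097]
 [0.444 0.358 0.1  ]
 [0.444 0.356 0.099]
 [0.444 0.354 0.095]
 [0.445 0.355 0.086]]
holder ((0.4455965459346771, 0.37524619698524475), (0.08918237686157227, 0.16856320202350616), 78.99186706542969)
walls ((0.41099682450294495, 0.37411829829216003), (0.04373308643698692, 0.09146303683519363), 78.58837890625) 217
```

View pics/crops.png

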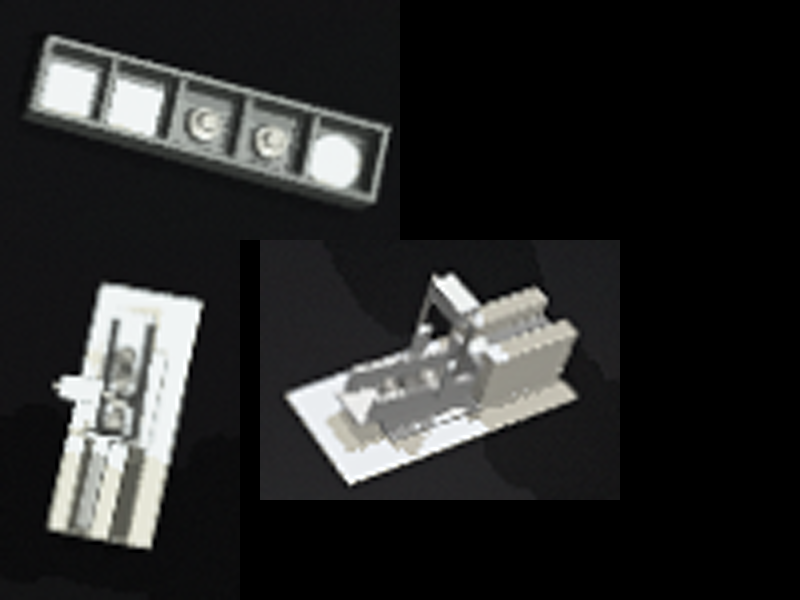

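Bottom-left crop: the boat lies with its lip to +x, heading about -11°. The bail block is at crop (75,388), and its top measures 0.101 m, which matches the expected value. Top-left crop: the only round pad is in the rightmost cell, at crop (335,160).

```bash
python3 - <<'E'
from h import *
t=np.load("top0.npy",allow_pickle=True).item(); s=np.load("scene0.npy",allow_pickle=True).item()
P=cloud(t); a=np.radians(-11); X=np.array([np.cos(a),np.sin(a)]);Y=np.array([-X[1],X[0]])
Q=P[200:285,85:140].reshape(-1,3);Q=Q[Q[:,2]>.096]
Qs=cloud(s)[235:300,345:435].reshape(-1,3);Qs=Qs[Qs[:,2]>.092]
for q in(Q,Qs):
    u,v=q[:,:2]@X,q[:,:2]@Y; pu,pv=np.percentile(u,[3,97]),np.percentile(v,[3,97]); print(len(q),pu,pv,"centre",pu.mean()*X+pv.mean()*Y)
# pad: white blob
m=np.zeros(P.shape[:2],np.uint8); m[185:215,395:425]=(t["pixels"].min(2)[185:215,395:425]>200)
c,r=cv2.minEnclosingCircle(np.argwhere(m)[:,::-1].astype(np.float32)); print("pad",c,r,plane(t,[c],.007))
# tray rim corners from crop, z=.034
px=np.array([[48,37],[390,127],[374,203],[30,112]])/4+[325,160]
print(plane(t,px,.034).round(4))
go([.4525,.3645,.16],np.radians(79))
E
```

```text
71 [0.36737176 0.3807406 ] [0.43121224 0.45899341] centre [0.45211334 0.36555175]
88 [0.36714225 0.38134104] [0.43332473 0.46194821] centre [0.45277884 0.36800345]
pad (403.6651306152344, 198.76605224609375) 10.408373832702637 [[ 0.53957027 -0.41357972  0.007     ]]
[[ 0.6191 -0.2332  0.034 ]
 [ 0.5524 -0.4571  0.034 ]
 [ 0.5024 -0.4415  0.034 ]
 [ 0.5693 -0.2182  0.034 ]]
shift units [-7.27 -3.03  1.66] |cur x-heading 158.9 deg turn units 19.97 tcp [0.2252 0.5825 0.226 ] w 0.998 gf 0.0 t 0.10 F [0.3 0.6 0.8]
```

```bash
python3 -m creep '[[-0.7,-0.3,0,0,0.6],[-0.95,-0.4,0,0,0.6],[-0.95,-0.4,0,0,0.6],[-0.95,-0.4,0,0,0.6],[-0.95,-0.4,0,0,0.6],[-0.95,-0.4,0,0,0.6],[-0.95,-0.4,0,0,0.6],[-0.7,-0.25,0,0,0.6],[0,0,0,1,0.6],[0,0,0,1,0.6],[0,0,0,1,0.6],[0,0,0,1,0.6]]' 20; python3 -m creep '[[0,0,0,1,0.6],[0,0,0,1,0.6],[0,0,0,1,0.6],[0,0,0,1,0.6],[0,0,0,1,0.6],[0,0,0,1,0.6],[0,0,0,1,0.6],[0,0,0,1,0.6],[0,0,0,1,0.6],[0,0,0,1,0.6],[0,0,0,1,0.6],[0,0,0,1,0.6]]' ;python3 -m creep '[[0,0,0,1,0.6],[0,0,0,1,0.6],[0,0,0,1,0.6],[0,0,0,1,0.6],[0,0,0,0,0.6]]'; python3 -c "
from h import *
go([.4524,.3665,.077],np.radians(79))"
```

```text
clock: 1.6
position: [0.4475, 0.3703, 0.2263]
ee_rot: [-1.004, -2.977, 0.001]
force: [0.2, 0.3, 0.5]
width: 0.604
gripper_force: 0.0
clock: 3.1
position: [0.4475, 0.3704, 0.2264]
ee_rot: [2.128, 2.311, -0.001]
force: [-0.5, 0.2, 0.3]
width: 0.599
gripper_force: 0.0
clock: 3.72
position: [0.4474, 0.3704, 0.2264]
ee_rot: [2.426, 1.996, -0.001]
force: [-0.2, -0.3, -0.8]
width: 0.599
gripper_force: 0.0
shift units [-0.07  0.14  3.73] |cur x-heading 78.9 deg turn units -0.03 tcp [0.4474 0.3704 0.2264] w 0.599 gf 0.0 t 3.73 F [-0.2 -0.3 -0.8]
```

```bash
python3 -m creep '[[-0.07,0.14,0.6,0,0.4],[0,0,0.8,0,0.4],[0,0,0.8,0,0.4],[0,0,0.8,0,0.4],[0,0,0.5,0,0.4],[0,0,0.23,0,0.4],[0,0,0,0,0.4],[0,0,0,0,0],[0,0,0,0,0],[0,0,0,0,0],[0,0,0,0,0]]' 20; python3 -c "
from h import *
im=shot('scene'); cv2.imwrite('pics/a.png',cv2.resize(im['pixels'][190:320,320:460],(700,600)))
go([.4524,.3665,.077])"
```

```text
clock: 5.1
position: [0.4528, 0.367, 0.0781]
ee_rot: [-2.426, -1.995, -0.001]
force: [-1.3, -0.4, 5.3]
width: 0.15
gripper_force: 20.0
shift units [-0.01 -0.01  0.03] |cur x-heading 78.9 deg tcp [0.4527 0.367  0.0781] w 0.151 gf 20.0 t 5.15 F [-2.3 -0.   6.7]
```

View pics/a.png

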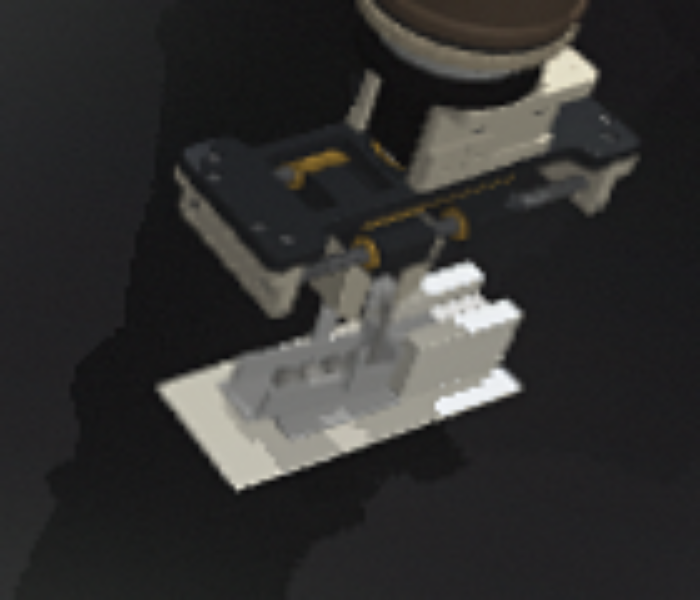

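```bash
python3 -m creep '[[0,0,-0.1,0,0],[0,0,-0.2,0,0],[0,0,-0.3,0,0],[0,0,-0.3,0,0],[0,0,-0.3,0,0],[0,0,-0.4,0,0],[0,0,-0.4,0,0],[0,0,-0.4,0,0],[0,0,-0.2,0,0],[0,0,-0.1,0,0],[0,0,0,0,0]]' 30; python3 -c "
from h import *
im=shot('scene'); cv2.imwrite('pics/b.png',cv2.resize(im['pixels'][170:320,310:470],(640,600)))
go([.5637,.0407,.185])"
```

```text
clock: 6.52
position: [0.4525, 0.3667, 0.1855]
ee_rot: [-2.426, -1.996, 0.0]
force: [-0.7, -1.3, -3.0]
width: 0.146
gripper_force: 30.0
shift units [-7.46  4.3   0.01] |cur x-heading 78.9 deg tcp [0.4524 0.3666 0.1852] w 0.150 gf 30.0 t 6.58 F [ 0.6  0.1 -2. ]
```

View pics/b.png

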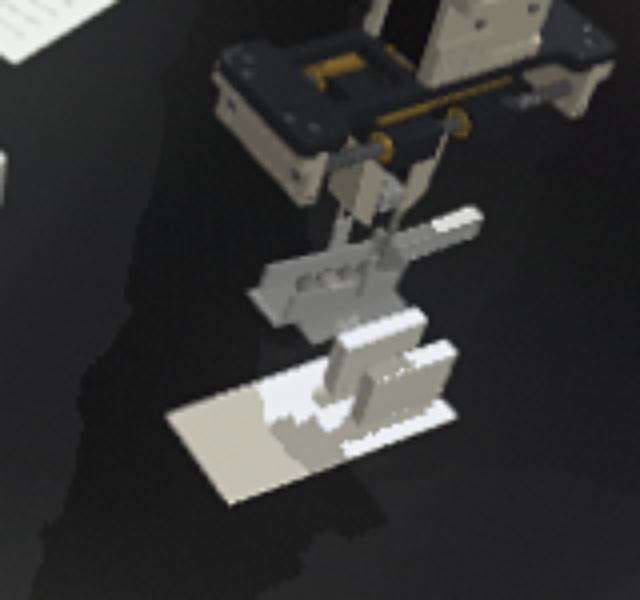

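```bash
python3 -m creep '[[-0.1,0.06,0,0,0],[-0.2,0.12,0,0,0],[-0.3,0.17,0,0,0],[-0.4,0.23,0,0,0],[-0.45,0.26,0,0,0],[-0.45,0.26,0,0,0],[-0.45,0.26,0,0,0],[-0.45,0.26,0,0,0],[-0.45,0.26,0,0,0],[-0.45,0.26,0,0,0]]'; python3 -m creep '[[-0.45,0.26,0,0,0],[-0.45,0.26,0,0,0],[-0.45,0.26,0,0,0],[-0.45,0.26,0,0,0],[-0.45,0.26,0,0,0],[-0.45,0.26,0,0,0],[-0.4,0.23,0,0,0],[-0.3,0.17,0,0,0],[-0.2,0.12,0,0,0],[-0.1,0.06,0,0,0],[0,0,0,0,0],[0,0,0,0,0]]';  python3 -c "
from h import *
im=shot('top'); P=cloud(im)
go([.5637,.0407,.145])
r=P[130:250,170:300].reshape(-1,3); r=r[(r[:,2]>.11)&(r[:,2]<.14)]
print(len(r),cv2.minAreaRect(r[:,:2].astype(np.float32)))
im=shot('scene'); cv2.imwrite('pics/c.png',cv2.resize(im['pixels'][110:260,180:340],(640,600)))"
```

```text
clock: 7.82
position: [0.5085, 0.2034, 0.1856]
ee_rot: [2.427, 1.995, 0.0]
force: [0.9, -0.5, -2.0]
width: 0.146
gripper_force: 30.0
clock: 9.32
position: [0.5633, 0.0439, 0.1855]
ee_rot: [-2.425, -1.996, -0.0]
force: [0.4, 0.1, -3.2]
width: 0.146
gripper_force: 30.0
shift units [-0.08  0.03  1.01] |cur x-heading 78.9 deg tcp [0.5633 0.0439 0.1855] w 0.151 gf 30.0 t 9.38 F [-0.2  0.2 -2.1]
0 ((0.0, 0.0), (0.0, 0.0), 0.0)
```

View pics/c.png

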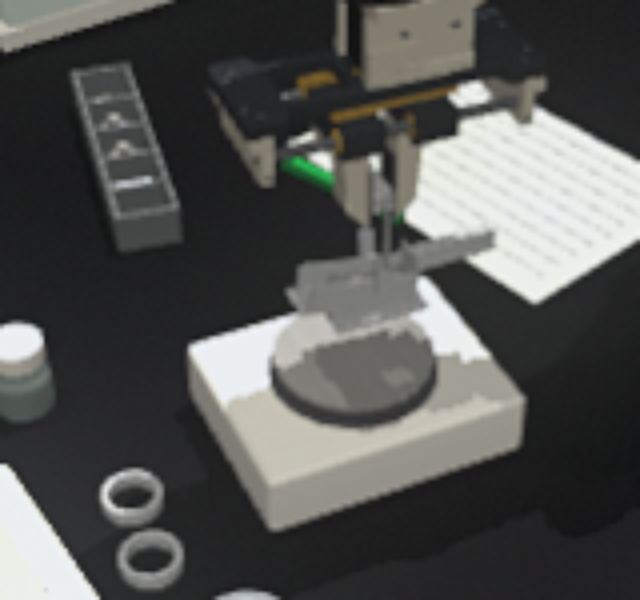

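```bash
python3 -m creep '[[-0.08,0.03,0.15,0,0],[0,0,0.2,0,0],[0,0,0.2,0,0],[0,0,0.15,0,0],[0,0,0.1,0,0],[0,0,0.06,0,0],[0,0,0.05,0,0],[0,0,0.05,0,0],[0,0,0.05,0,0],[0,0,0.04,0,0],[0,0,0.02,0,0],[0,0,0,0,0]]';python3 -c "
from h import *
go([.5637,.0407,.143])"
```

```text
clock: 10.92
position: [0.564, 0.0398, 0.1428]
ee_rot: [-2.427, -1.995, -0.0]
force: [-1.1, 0.2, 0.8]
width: 0.152
gripper_force: 30.0
shift units [ 0.02 -0.01 -0.  ] |cur x-heading 78.9 deg tcp [0.564  0.0398 0.1428] w 0.152 gf 30.0 t 10.93 F [-1.1  0.2  0.8]
```

```bash
python3 -m creep '[[0,0,0,0,0.25],[0,0,0,0,0.4],[0,0,0,0,0.5],[0,0,-0.2,0,0.5],[0,0,-0.5,0,0.5],[0,0,-0.9,0,0.5],[0,0,-0.9,0,0.5],[0,0,-0.5,0,0.5],[0,0,0,0,0.5]]';python3 -c "
from h import *
go([.5637,.0407,.143])
im=shot('top'); P=cloud(im)
r=P[130:250,190:280].reshape(-1,3); r=r[(r[:,2]>.08)]
print(len(r),cv2.minAreaRect(r[:,:2].astype(np.float32)))
im=shot('scene');np.save('s1.npy',im,allow_pickle=True);  m=cv2.resize(im['pixels'][120:260,200:340],(560,560)); cv2.imwrite('pics/d.png',m)"
```

```text
clock: 12.05
position: [0.565, 0.0398, 0.2646]
ee_rot: [2.425, 1.994, 0.005]
force: [0.2, -0.4, 0.3]
width: 0.502
gripper_force: 0.0
shift units [ 0.01 -0.05  3.04] |cur x-heading 78.9 deg tcp [0.565  0.0398 0.2646] w 0.502 gf 0.0 t 12.05 F [ 0.2 -0.4  0.3]
7506 ((0.4556102156639099, 0.02663217857480049), (0.0773935541510582, 0.16155043244361877), 89.54778289794922)
```

View pics/d.png

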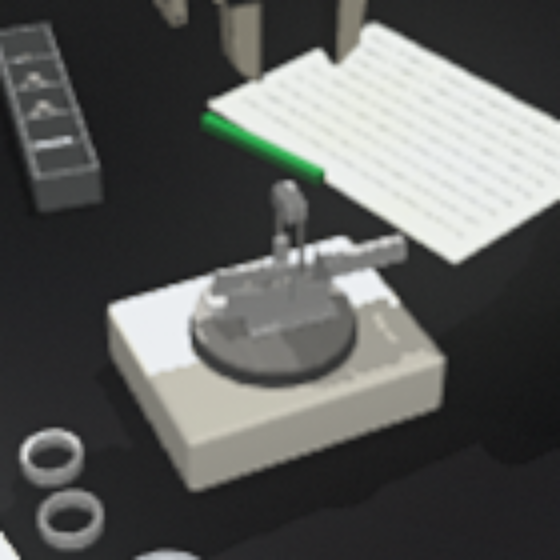

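```bash
python3 -m creep '[[0,-0.5,0,1,0.5],[0,-0.5,0,1,0.5],[0,-0.4,0,1,0.5],[0,0,0,1,0.5],[0,0,0,1,0.5],[0,0,0,1,0.5],[0,0,0,1,0.5],[0,0,0,1,0.5],[0,0,0,1,0.5],[0,0,0,1,0.5],[0,0,0,1,0.5],[0,0,0,1,0.5]]';python3 -m creep '[[0,0,0,1,0.5],[0,0,0,1,0.5],[0,0,0,1,0.5],[0,0,0,1,0.5],[0,0,0,1,0.5],[0,0,0,1,0.5],[0,0,0,1,0.5],[0,0,0,1,0.5],[0,0,0,1,0.5],[0,0,0,1,0.5],[0,0,0,0.5,0.5],[0,0,0,0,0.5]]';python3 -c "
from h import *
s=np.load('s1.npy',allow_pickle=True).item(); P=cloud(s); Q=P[172:196,278:306].reshape(-1,3); Q=Q[(Q[:,2]>.1)&(Q[:,2]<.112)]
a=np.radians(-11.1);X=np.array([np.cos(a),np.sin(a)]);Y=np.array([-X[1],X[0]]);o=np.array([.580,.0367])
L=(Q[:,:2]-o)@np.c_[X,Y]; r=cv2.minAreaRect(L.astype(np.float32)); print('local',len(Q),r,L.min(0),L.max(0),np.median(Q[:,2]))
L2=L[L[:,0]<-.045];print(np.polyfit(L2[:,0],L2[:,1],1),L2.mean(0),L2.min(0),L2.max(0))
g=o-.070*X; print(g); go([*g,.079],a)"
```

```text
clock: 13.65
position: [0.5092, 0.0541, 0.2615]
ee_rot: [3.029, 0.832, -0.003]
force: [-0.5, 0.6, 0.3]
width: 0.502
gripper_force: 0.0
clock: 15.15
position: [0.5096, 0.0542, 0.2622]
ee_rot: [3.126, -0.304, -0.001]
force: [-0.1, 0.5, -0.1]
width: 0.505
gripper_force: 0.0
local 82 ((-0.06985832750797272, 0.0023021120578050613), (0.023290911689400673, 0.05737794190645218), 81.7818603515625) [-0.09904467 -0.01332463] [-0.04178413  0.01037732] 0.10386705741305702
[0.03741105 0.00277678] [-7.26703581e-02  5.81076025e-05] [-0.09904467 -0.00776334] [-0.0450591   0.00854984]
[0.51130951 0.05017654]
shift units [0.06 0.09 4.58] |cur x-heading -11.1 deg turn units -0.00 tcp [0.5096 0.0542 0.2622] w 0.505 gf 0.0 t 15.15 F [-0.1  0.5 -0.1]
```

```bash
python3 -m creep '[[0.06,0.09,0.6,0,0.5],[0,0,0.9,0,0.5],[0,0,0.9,0,0.5],[0,0,0.9,0,0.5],[0,0,0.7,0,0.5],[0,0,0.4,0,0.5],[0,0,0.18,0,0.4],[0,0,0,0,0.3],[0,0,0,0,0.2],[0,0,0,0,0],[0,0,0,0,0]]' 20; python3 -m creep '[[0,0,0,0,0],[0,0,0,0,0]]' 60; python3 -c "
from h import *
go([.5113,.0502,.079],np.radians(-11.1))"
```

```text
clock: 16.52
position: [0.512, 0.0503, 0.08]
ee_rot: [-3.126, 0.304, -0.001]
force: [1.0, 0.2, 0.4]
width: 0.104
gripper_force: 20.0
clock: 16.77
position: [0.512, 0.0502, 0.0797]
ee_rot: [-3.127, 0.305, -0.001]
force: [0.7, 0.2, 0.2]
width: 0.103
gripper_force: 60.0
shift units [-0.02  0.    0.02] |cur x-heading -11.1 deg turn units -0.01 tcp [0.512  0.0502 0.0797] w 0.103 gf 60.0 t 16.77 F [0.7 0.2 0.2]
```

```bash
python3 -m creep '[[0,0,-0.05,0,0],[0,0,-0.1,0,0],[0,0,-0.2,0,0],[0,0,-0.3,0,0],[0,0,-0.3,0,0],[0,0,-0.2,0,0],[0,0,-0.1,0,0],[0,0,0,0,0]]'; python3 -c "
from h import *
go([.5113,.0502,.079],np.radians(-16.7))
im=shot('scene');np.save('s2.npy',im,allow_pickle=True); cv2.imwrite('pics/e.png',cv2.resize(im['pixels'][120:260,200:340],(560,560)))"
```

```text
clock: 17.77
position: [0.5117, 0.0503, 0.1297]
ee_rot: [-3.127, 0.305, -0.0]
force: [0.8, -0.6, -1.5]
width: 0.105
gripper_force: 60.0
shift units [-0.01  0.    1.27] |cur x-heading -11.1 deg turn units 1.39 tcp [0.5117 0.0503 0.1297] w 0.105 gf 60.0 t 17.77 F [ 0.8 -0.6 -1.5]
```

View pics/e.png

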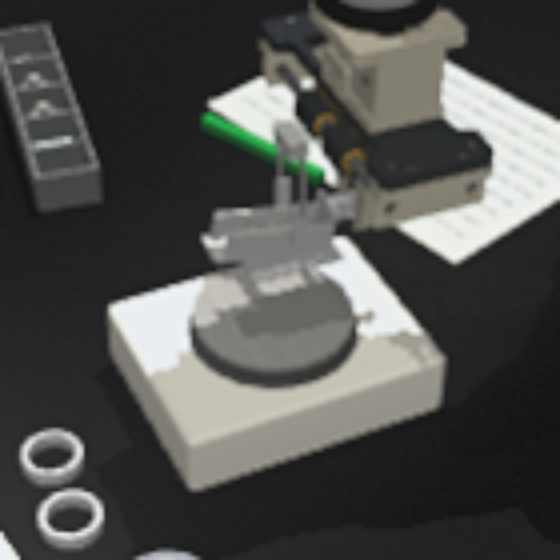

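```bash
python3 -m creep '[[0,0.1,0,0,0],[0,0.2,0,0,0],[0,0.3,0,0,0],[0,0.4,0,0,0],[0,0.5,0,0,0],[0,0.58,0,0,0],[0,0.58,0,0,0],[0,0.58,0,0,0],[0,0.58,0,0,0],[0,0.58,0,0,0],[0,0.58,0,0,0],[0,0.58,0,0,0]]'; python3 -m creep '[[0,0.58,0,0,0],[0,0.58,0,0,0],[0,0.58,0,0,0],[0,0.58,0,0.2,0],[0,0.58,0,0.2,0],[0,0.58,0,0.2,0],[0,0.58,0,0.2,0],[0,0.5,0,0.2,0],[0,0.4,0,0.2,0],[0,0.3,0,0.2,0],[0,0.2,0,0,0],[0,0.1,0,0,0]]'; python3 -c "
from h import *
go([.4161,-.3901,.045],np.radians(-16.7))"
```

```text
clock: 19.32
position: [0.4678, -0.17, 0.1296]
ee_rot: [3.126, -0.306, 0.0]
force: [0.1, -0.5, -2.7]
width: 0.107
gripper_force: 60.0
clock: 20.82
position: [0.4195, -0.385, 0.1295]
ee_rot: [-3.108, 0.457, 0.0]
force: [0.5, 0.3, -2.5]
width: 0.101
gripper_force: 60.0
shift units [-0.04  0.15  2.11] |cur x-heading -16.7 deg turn units -0.00 tcp [ 0.4195 -0.385   0.1295] w 0.101 gf 60.0 t 20.82 F [ 0.5  0.3 -2.5]
```

Lower to 45 mm, then check the lip against the wall from above.

```bash
python3 -m creep '[[-0.04,0.15,0.2,0,0],[0,0,0.4,0,0],[0,0,0.5,0,0],[0,0,0.5,0,0],[0,0,0.3,0,0],[0,0,0.15,0,0],[0,0,0.06,0,0],[0,0,0,0,0]]'; python3 -c "
from h import *
go([.4161,-.3901,.028],np.radians(-16.7))
t=shot('top');s=shot('scene');np.save('t3.npy',t,allow_pickle=True);np.save('s3.npy',s,allow_pickle=True)
m=np.zeros((600,800,3),np.uint8); m[:480,:400]=cv2.resize(t['pixels'][160:280,350:450],(400,480),interpolation=2); m[:500,400:800]=cv2.resize(s['pixels'][100:200,180:260],(400,500),interpolation=2); cv2.imwrite('pics/f.png',m)"
```

```text
clock: 21.82
position: [0.4165, -0.3903, 0.0454]
ee_rot: [3.108, -0.457, 0.001]
force: [0.0, 0.7, -1.7]
width: 0.106
gripper_force: 60.0
shift units [-0.01 -0.    0.43] |cur x-heading -16.7 deg turn units -0.01 tcp [ 0.4165 -0.3903  0.0454] w 0.106 gf 60.0 t 21.82 F [ 0.   0.7 -1.7]
```

View pics/f.png

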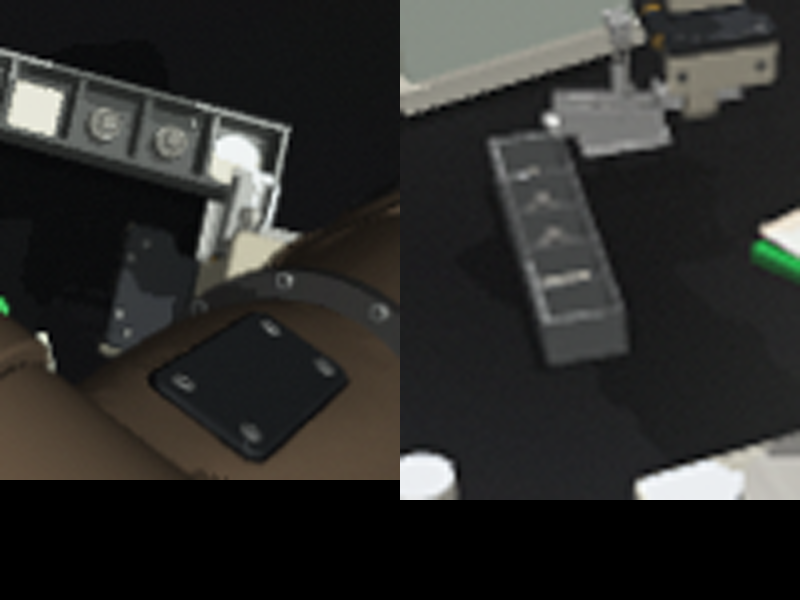

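Left part of the picture: the trough at about (252,190) points into the cell, with the pad at (240,155) just ahead of its lip. Right part: the boat is level above the cell. I'll check the lateral fit from the depth map.

```bash
python3 - <<'E'
from h import *
a=np.radians(-16.7);X=np.array([np.cos(a),np.sin(a)]);Y=np.array([-X[1],X[0]]);pad=np.array([.5343,-.4256])
for n,sl in(("t3",np.s_[195:225,395:425]),("s3",np.s_[100:135,205:245])):
    im=np.load(n+".npy",allow_pickle=True).item(); Q=cloud(im)[sl].reshape(-1,3)
    L=np.c_[(Q[:,:2]-pad)@np.c_[X,Y],Q[:,2]]*1000
    for lo,hi in((30,36),(40,48),(48,56),(56,64),(64,76)):
        q=L[(L[:,2]>lo)&(L[:,2]<hi)&(L[:,0]>-75)&(L[:,0]<30)&(abs(L[:,1])<40)]
        if len(q): print(n,lo,hi,len(q),"x",np.percentile(q[:,0],[2,50,98]).round(),"y",np.percentile(q[:,1],[2,50,98]).round())
    q=L[(L[:,2]>45)&(L[:,2]<85)&(abs(L[:,1])<40)&(L[:,0]>-40)]; print(q[q[:,0].argsort()[-6:]].round())
    # trough wall tops vs x (slope check)
    for x in(-45,-35,-25,-15):
        q=L[(abs(L[:,0]-x)<5)&(abs(L[:,1])<16)&(L[:,2]<90)]
        if len(q): print(x,"ztop",np.percentile(q[:,2],95).round(1),"y",q[q[:,2]>np.percentile(q[:,2],85),1].round())
E
```

```text
t3 30 36 66 x [-70. -21.  16.] y [-24.  17.  38.]
t3 40 48 13 x [-65. -48. -21.] y [-5. 10. 18.]
t3 48 56 66 x [-56. -26. -14.] y [-11.  -1.  13.]
t3 56 64 60 x [-67. -43. -17.] y [-11.   2.  16.]
t3 64 76 41 x [-71. -38. -24.] y [-13.  10.  16.]
[[-15.   0.  56.]
 [-15.   9.  56.]
 [-14.  10.  53.]
 [-14.  -9.  51.]
 [-14.  -2.  55.]
 [-14. -12.  51.]]
-45 ztop 70.1 y [ 11.  12.  11.  11. -11. -11.  -9. -12.]
-35 ztop 70.6 y [ 12.  10.  11.  10. -10.  -9. -11. -10. -12.]
-25 ztop 68.1 y [ 12.  13.  10.  12.  11.  -9. -10. -14. -11. -12. -10.]
-15 ztop 56.0 y [ 9.  6.  4.  0. -8.]
s3 30 36 35 x [-71. -44.  -5.] y [-20.  16.  28.]
s3 40 48 23 x [-71. -53. -23.] y [ 9. 13. 17.]
s3 48 56 47 x [-71. -37. -14.] y [-15.  13.  19.]
s3 56 64 60 x [-71. -48. -23.] y [-13.   2.  20.]
s3 64 76 25 x [-73. -44. -22.] y [-15.  12.  18.]
[[-17.   1.  54.]
 [-16.   6.  53.]
 [-15.   7.  50.]
 [-15. -11.  52.]
 [-14.  -5.  51.]
 [-14.  15.  50.]]
-45 ztop 65.2 y [ -7. -11. -10.  12.  16.]
-35 ztop 66.9 y [-8. -6. 13. 12.]
-25 ztop 68.2 y [-9. -9. 15. 16. 12.]
-15 ztop 53.5 y [-7.  1.]
```

```bash
python3 -m creep '[[0,0,0.1,0,0],[0,0,0.1,0,0],[0,0,0,0,0]]'; python3 -m creep '[[0,0,0,0,0],[0,0,0.04,0,0],[0,0,0.04,0,0],[0,0,0.04,0,0]]' 15;python3 -m creep '[[0,0,0.03,0,0],[0,0,0,0,0]]';python3 -m creep '[[0,0,0.03,0,0],[0,0,0,0,0]]'; python3 -c "
from h import *
go([.4161,-.3901,.03])"
```

```text
clock: 22.3
position: [0.4161, -0.3899, 0.0367]
ee_rot: [-3.108, 0.457, 0.001]
force: [-0.9, -0.2, -2.2]
width: 0.102
gripper_force: 60.0
clock: 22.8
position: [0.4163, -0.3901, 0.0322]
ee_rot: [-3.108, 0.457, -0.0]
force: [-0.5, -0.5, -2.2]
width: 0.107
gripper_force: 15.0
clock: 23.05
position: [0.4162, -0.3902, 0.0311]
ee_rot: [-3.108, 0.457, 0.0]
force: [-1.4, 0.7, -0.4]
width: 0.109
gripper_force: 15.0
clock: 23.3
position: [0.4161, -0.3901, 0.0299]
ee_rot: [-3.108, 0.457, 0.0]
force: [-1.7, 0.7, 0.5]
width: 0.107
gripper_force: 15.0
shift units [ 0. -0. -0.] |cur x-heading -16.7 deg tcp [ 0.4161 -0.3901  0.0299] w 0.107 gf 15.0 t 23.30 F [-1.7  0.7  0.5]
```

```bash
python3 -m creep '[[0,0,0,0,0],[0,0,0,0,0]]' 5; python3 -m creep '[[0.01,0,-0.1,0,0],[0.01,0,-0.1,0,0],[0.02,0,-0.1,0,0],[0.03,0,-0.11,0,0],[0.04,0,-0.11,0,0],[0.05,0,-0.11,0,0],[0.05,0,-0.11,0,0],[0.06,0,-0.11,0,0],[0,0,0,0,0]]'; python3 - <<'E'
from h import *
go([.4161,-.3901,.03])
a=np.radians(-16.7);X=np.array([np.cos(a),np.sin(a)]);Y=np.array([-X[1],X[0]]);pad=np.array([.5343,-.4256])
im=shot('scene');np.save('s4.npy',im,allow_pickle=True);cv2.imwrite('pics/g.png',im['pixels'])
Q=cloud(im)[85:140,200:250].reshape(-1,3);L=np.c_[(Q[:,:2]-pad)@np.c_[X,Y],Q[:,2]]*1000
for x in range(-65,-5,6):
    q=L[(abs(L[:,0]-x)<3)&(abs(L[:,1])<18)&(L[:,2]<120)]
    if len(q): print(x,"ztop",np.percentile(q[:,2],[10,50,90]).round(1))
E
```

```text
clock: 23.55
position: [0.4161, -0.3901, 0.0299]
ee_rot: [-3.108, 0.457, 0.0]
force: [-1.8, 0.8, -0.1]
width: 0.111
gripper_force: 5.0
clock: 24.68
position: [0.4271, -0.3935, 0.0643]
ee_rot: [3.108, -0.457, 0.001]
force: [1.2, -0.1, -0.7]
width: 0.108
gripper_force: 5.0
shift units [-0.29 -0.    0.86] |cur x-heading -16.7 deg tcp [ 0.4271 -0.3935  0.0643] w 0.108 gf 5.0 t 24.68 F [ 1.2 -0.1 -0.7]
-65 ztop [-3.  41.8 66.2]
-59 ztop [-1.4 49.6 76.6]
-53 ztop [-1.7 49.8 83.9]
-47 ztop [-1.9 39.9 90. ]
-41 ztop [-2.2 41.2 56. ]
-35 ztop [ -3.3  50.9 116.1]
-29 ztop [37.9 47.8 74.6]
-23 ztop [26.6 44.6 50.9]
-17 ztop [31.6 45.8 51.8]
-11 ztop [23.6 38.7 43.8]
```

```bash
python3 -m creep '[[0.06,0,-0.09,0,0],[0.06,0,-0.09,0,0],[0.07,0,-0.09,0,0],[0.07,0,-0.09,0,0],[0.07,0,-0.09,0,0],[0.07,0,-0.08,0,0],[0.08,0,-0.08,0,0],[0.07,0,-0.07,0,0],[0,0,0,0,0],[0,0,0,0,0],[0,0,0,0,0],[0,0,0,0,0]]'; python3 - <<'E'
from h import *
go([.4161,-.3901,.03])
t=shot('top');s=shot('scene')
m=np.zeros((600,800,3),np.uint8); m[:480,:400]=cv2.resize(t['pixels'][160:280,350:450],(400,480),interpolation=2); m[:500,400:800]=cv2.resize(s['pixels'][80:180,190:270],(400,500),interpolation=2); cv2.imwrite('pics/h.png',m)
np.save('t5.npy',t,allow_pickle=True);np.save('s5.npy',s,allow_pickle=True)
E
```

```text
clock: 26.22
position: [0.4478, -0.3996, 0.0911]
ee_rot: [3.108, -0.457, 0.0]
force: [1.4, 0.4, -2.0]
width: 0.109
gripper_force: 5.0
shift units [-0.83  0.    1.53] |cur x-heading -16.7 deg tcp [ 0.4478 -0.3996  0.0911] w 0.109 gf 5.0 t 26.23 F [ 1.4  0.4 -2. ]
```

View pics/h.png

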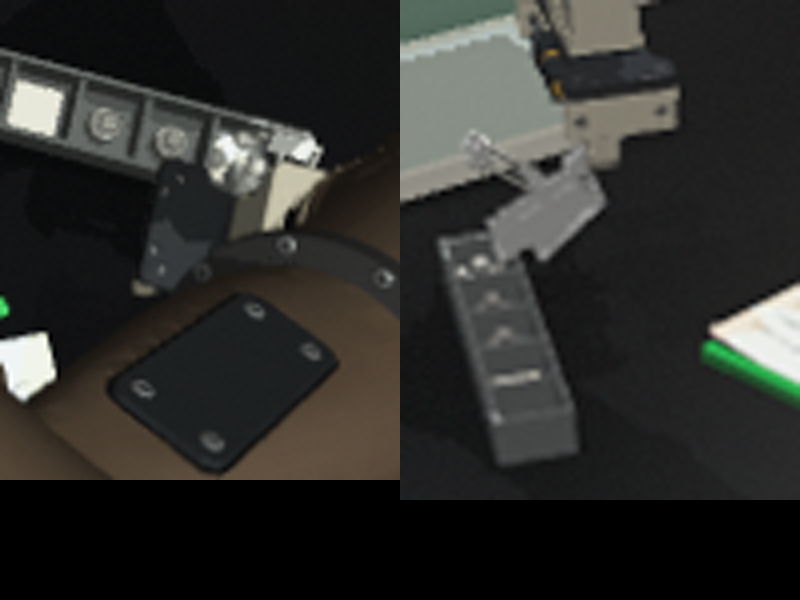

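Right part: the boat is tipped about 40° with its lip on the wall of the last cell. Both views show balls in that cell, at (240,158) on the left and (478,262) on the right. I'll tip the boat back along the same arc.

```bash
python3 -m creep '[[-0.07,0,0.07,0,0],[-0.08,0,0.08,0,0],[-0.07,0,0.08,0,0],[-0.07,0,0.09,0,0],[-0.07,0,0.09,0,0],[-0.07,0,0.09,0,0],[-0.06,0,0.09,0,0],[-0.06,0,0.09,0,0],[-0.06,0,0.11,0,0]]'; python3 -m creep '[[-0.05,0,0.11,0,0],[-0.05,0,0.11,0,0],[-0.04,0,0.11,0,0],[-0.03,0,0.11,0,0],[-0.02,0,0.1,0,0],[-0.01,0,0.1,0,0],[-0.01,0,0.1,0,0],[0,0,0,0,0]]'; python3 -m creep '[[0,0,0,0,0],[0,0,0,0,0],[0,0,0,0,0]]' 60; python3 -m creep '[[0,0,-0.1,0,0],[0,0,-0.2,0,0],[0,0,-0.2,0,0],[0,0,-0.4,0,0],[0,0,-0.4,0,0],[0,0,-0.4,0,0],[-0.4,0,-0.3,0,0],[-0.6,0,-0.1,0,0],[-0.6,0,0,0,0],[-0.3,0,0,0,0],[0,0,0,0,0]]'; python3 - <<'E'
from h import *
go([.4161,-.3901,.03])
a=np.radians(-16.7);X=np.array([np.cos(a),np.sin(a)]);Y=np.array([-X[1],X[0]]);pad=np.array([.5343,-.4256])
t=shot('top');s=shot('scene');np.save('t6.npy',t,allow_pickle=True);np.save('s6.npy',s,allow_pickle=True)
for n,im in(("t",t),("s",s)):
    P=cloud(im);L=np.dstack([(P[...,:2]-pad)@np.c_[X,Y],P[...,2]])*1000
    c=(abs(L[...,0])<20)&(abs(L[...,1])<20)
    q=L[c]; print(n,"cell z hist",np.histogram(q[:,2],[0,6,9,12,15,18,21,25,30,40,80])[0])
    q=q[(q[:,2]>13)&(q[:,2]<24)]; print(q[q[:,2].argsort()[::-1]][:30].round().astype(int).tolist())
    b=L[(L[...,0]>-230)&(L[...,0]<-30)&(abs(L[...,1])<13)&(L[...,2]>85)]
    # trough profile along boat: median of lowest along centre line
    for x in range(-110,-40,6):
        k=b[(abs(b[:,0]-x)<3)]; kc=k[abs(k[:,1])<7]; ke=k[abs(k[:,1])>9]
        print(x,kc[:,2].round().astype(int).tolist()[:10],ke[:,2].round().astype(int).tolist()[:8])
E
```

```text
clock: 27.45
position: [0.4242, -0.3926, 0.0593]
ee_rot: [3.108, -0.457, 0.0]
force: [1.1, -0.3, -0.1]
width: 0.107
gripper_force: 5.0
clock: 28.45
position: [0.4159, -0.39, 0.0295]
ee_rot: [-3.108, 0.457, 0.001]
force: [-2.2, 0.1, -1.3]
width: 0.101
gripper_force: 5.0
clock: 28.82
position: [0.4164, -0.3901, 0.03]
ee_rot: [-3.108, 0.457, -0.0]
force: [-0.1, 0.1, -3.1]
width: 0.106
gripper_force: 60.0
clock: 30.2
position: [0.3428, -0.368, 0.1142]
ee_rot: [-3.107, 0.459, -0.0]
force: [0.4, 0.6, -2.0]
width: 0.103
gripper_force: 60.0
shift units [1.92 0.   2.1 ] |cur x-heading -16.8 deg tcp [ 0.3428 -0.368   0.1142] w 0.103 gf 60.0 t 30.20 F [ 0.4  0.6 -2. ]
t cell z hist [47 35 12 10 30 39  8 11  8  0]
[[-7, -9, 23], [-4, -20, 23], [-10, 4, 22], [-2, 16, 22], [0, 19, 21], [-9, -2, 21], [-3, 19, 21], [13, 2, 21], [16, -19, 21], [1, -6, 21], [-7, 4, 21], [-10, -19, 20], [-5, 18, 20], [-7, -18, 20], [-1, 13, 20], [-6, 1, 20], [18, 3, 20], [-3, 10, 20], [-7, 12, 20], [18, -19, 20], [-10, 6, 20], [-1, 10, 20], [2, -11, 20], [-5, -13, 20], [-9, 0, 20], [-11, 8, 20], [-11, -3, 19], [1, 13, 
[... 540 characters left out ...]
 11  7  0]
[[12, -17, 24], [19, -20, 24], [-14, -18, 23], [-10, -19, 23], [16, 8, 23], [5, -19, 21], [5, 2, 21], [9, -16, 20], [-10, -17, 20], [20, -19, 20], [-6, -19, 19], [-13, 4, 19], [-10, 3, 19], [5, -17, 18], [3, -9, 18], [17, 7, 18], [-14, -20, 17], [19, -1, 17], [12, 1, 17], [-9, 7, 17], [-6, 4, 16], [-9, -16, 16], [-7, -3, 16], [20, 3, 16], [1, -20, 16], [-2, -19, 16], [-13, -16, 16], [-1, -13, 15], [-6, -19, 15], [16, -19, 15]]
-110 [139, 136, 108, 104] [137, 134, 128, 108, 105]
-104 [133] [138, 134, 130, 138, 134, 126, 118]
-98 [136, 120] [130, 131, 127, 123, 123, 130, 123]
-92 [123, 121] [122, 120]
-86 [121] []
-80 [] []
-74 [] []
-68 [] []
-62 [] []
-56 [] []
-50 [] []
-44 [] []
```

```bash
python3 - <<'E'
from h import *
a=np.radians(-16.7);X=np.array([np.cos(a),np.sin(a)]);Y=np.array([-X[1],X[0]]);pad=np.array([.5343,-.4256])
t=np.load('t6.npy',allow_pickle=True).item()
P=cloud(t);L=np.dstack([(P[...,:2]-pad)@np.c_[X,Y],P[...,2]])*1000
u,v=proj(t,[[*pad,.014]])[0].round().astype(int)
np.set_printoptions(linewidth=200)
print(L[v-12:v+13,u-13:u+14,2].round().astype(int)); print(t['pixels'][v-12:v+13,u-13:u+14].mean(2).astype(int))
b=L[(abs(L[...,1])<7)&(L[...,0]>-150)&(L[...,0]<-88)&(L[...,2]>85)]
for x in range(-148,-86,6):
    k=b[abs(b[:,0]-x)<3]; print(x,np.sort(k[:,2].round().astype(int)))
E
```

```text
[[14 15 20 21 20 23 25 31 31 32 38 31 28 33 33  4 -1  1  0 -3  1  0 -2 -3  1  1 -3]
 [ 5 -1 10  8 11 14 17 26 32 27 29 30 33 33 33 35 33 33 -2 -1 -3 -1 -3  1 -3  1 -6]
 [ 0  0  5  3  5  7 20 31 28 17 20 18 22 26 28 32 36 35 35 33 32 -3  1 -2  3 -5  0]
 [ 1  2  4 -1  5 14 16 31 29  4 10 11 13 15 18 23 27 31 28 36 34 38 36 30 37 -1  0]
 [ 6  1  2  1  7 14 27 28 29  2  5  2  4  6 14 17 18 21 24 28 26 32 29 36 34 35 34]
 [ 3  4  4  4  9 18 29 29  2  3  2  0  2 17 20 16 17 11 16 17 20 21 23 24 31 37 -1]
 [22  4  2  4  6 16 27 30  3  7  5  6  7 15 25 19 19  6  3  6  6 11 13 22 33 33  0]
 [15  3  2  1 11 21 30 31  6  5  2  8  4 18 21 18 19  4  4  6  3  9 20 25 33 35 -1]
 [19  2  5  5 17 23 30 28 10  9  4  8  6 13 18 19 18  9  2  2  5 15 21 29 33 37  0]
 [ 4 -1  6  9 17 21 31 28 14 17  5  6  7  6 10 13  2  8  7  7  6 10 20 33 32 35  1]
 [ 4  2  9  9 19 24 30 21 18 19 16  8  5  5  6  7  5 10  4  4  7 14 26 33 35 -1  0]
 [ 3  2  3 12 23 29 31 21 22 20 20  7  5  6  8  5 14 17 19  2  5 17 28 32 32  4 -6]
 [ 6  4  1  6 25 29 28 20 17 25 20  7  8  6  6  7 21 16 20 15  9 18 27 34 33 -1 -4]
 [ 1  4 
[... 3843 characters left out ...]
516 519 519 520 520 520 522 522 522 523 525 525 525]
-142 [111 112 196 197 197 199 199 199 199 200 200 201 201 510 511 513 514 514 515 516 517 517 518 518 519 520 520 521 523 523]
-136 [111 113 114 115 115 115 118 484 488 494 495 499 499 503 504 505 506 511 511 513]
-130 [111 112 113 113 113 116 116 116 117 117 117 118 118 494]
-124 [114 114 115 116 116 116 116 117 119 119 120]
-118 [112 115 115 116 116 117 117 118 118 119 120]
-112 [115 116 117 118 118 118 119 119 119 120 120 121 121 121 123]
-106 [116 117 117 117 119 119 120 121 121 121 121 122 124]
-100 [118 118 119 120 121 121 121 122 123 123 124]
-94 [119 120 121 121 122 123 123 123 123 123 124 125 125 126 126]
-88 [120 125 125 125 128]
```

Four balls show in the cell as separate bright domes about 18–21 mm high, and the trough floor is bare. Taking the boat back to the pan.

```bash
python3 -m creep '[[0,-0.1,-0.2,0,0],[0,-0.2,-0.2,0,0],[0,-0.3,-0.1,0,0],[0,-0.4,0,0,0],[0.05,-0.5,0,0,0],[0.05,-0.6,0,0,0],[0.05,-0.6,0,0,0],[0.05,-0.6,0,0,0],[0.05,-0.6,0,0,0],[0.05,-0.6,0,0,0],[0.05,-0.6,0,0,0],[0.05,-0.6,0,0,0]]'; python3 -m creep '[[0.05,-0.6,0,0,0],[0.05,-0.6,0,0,0],[0.05,-0.6,0,0,0],[0.05,-0.6,0,0,0],[0.05,-0.6,0,0,0],[0.05,-0.6,0,0,0],[0.05,-0.6,0,0,0],[0.05,-0.5,0,0,0],[0.05,-0.4,0,0,0],[0.05,-0.3,0,0,0],[0.05,-0.2,0,0,0],[0.05,-0.1,0,0,0]]'; python3 -c "
from h import *
go([.5112,.0576,.086],np.radians(-16.7))"
```

```text
clock: 31.8
position: [0.4248, -0.1528, 0.1341]
ee_rot: [-3.108, 0.456, -0.0]
force: [-0.1, -0.8, -2.4]
width: 0.106
gripper_force: 60.0
clock: 33.3
position: [0.5133, 0.0569, 0.1339]
ee_rot: [3.108, -0.458, -0.0]
force: [-0.2, 0.9, -1.5]
width: 0.102
gripper_force: 60.0
shift units [-0.05 -0.    1.2 ] |cur x-heading -16.7 deg turn units -0.01 tcp [0.5133 0.0569 0.1339] w 0.102 gf 60.0 t 33.30 F [-0.2  0.9 -1.5]
```

```bash
python3 -m creep '[[-0.05,0,0.2,0,0],[0,0,0.3,0,0],[0,0,0.3,0,0],[0,0,0.2,0,0],[0,0,0.1,0,0],[0,0,0.08,0,0],[0,0,0.04,0,0],[0,0,0,0,0]]'; python3 -m creep '[[0,0,0.03,0,0],[0,0,0,0,0]]';python3 -m creep '[[0,0,0.03,0,0],[0,0,0,0,0]]' ;python3 -c "
from h import *
go([.5112,.0576,.08])"
```

```text
clock: 34.3
position: [0.5113, 0.0575, 0.0852]
ee_rot: [-3.108, 0.457, -0.0]
force: [0.1, -0.3, -1.6]
width: 0.103
gripper_force: 60.0
clock: 34.55
position: [0.5112, 0.0575, 0.084]
ee_rot: [-3.108, 0.457, -0.0]
force: [-1.0, -0.6, -1.3]
width: 0.106
gripper_force: 60.0
clock: 34.8
position: [0.5112, 0.0575, 0.0828]
ee_rot: [-3.108, 0.457, -0.0]
force: [-1.1, 0.5, -0.9]
width: 0.104
gripper_force: 60.0
shift units [-0.   -0.    0.07] |cur x-heading -16.7 deg tcp [0.5112 0.0575 0.0828] w 0.104 gf 60.0 t 34.80 F [-1.1  0.5 -0.9]
```

```bash
python3 -m creep '[[0,0,0.03,0,0],[0,0,0,0,0]]'; python3 -m creep '[[0,0,0,0,0],[0,0,0.03,0,0],[0,0,0,0,0],[0,0,0,0,0]]' 6;python3 -c "
from h import *
go([.5112,.0576,.08])"; python3 -m creep '[[0,0,0,0,0.2],[0,0,0,0,0.3],[0,0,0,0,0.45],[0,0,0,0,0.45],[-0.1,0,-0.2,0,0.45],[-0.1,0,-0.5,0,0.45],[-0.1,0,-0.9,0,0.45],[0,0,-0.9,0,0.45],[0,0,-0.9,0,0.45],[-0.8,0,-0.5,0,0.45],[-0.9,0,0,0,0.45],[0,0,0,0,0.45]]'; python3 - <<'E'
from h import *
go([.5112,.0576,.08])
a=np.radians(-16.7);X=np.array([np.cos(a),np.sin(a)]);Y=np.array([-X[1],X[0]]);o=np.array([.5112,.0576])+.0696*X
s=shot('scene');t=shot('top')
for im in(s,t):
    P=cloud(im);L=np.dstack([(P[...,:2]-o)@np.c_[X,Y],P[...,2]])*1000
    for nm,w in(("tail",[-105,-46,8]),("floor",[-40,45,7]),("bailtop",[-45,10,20])):
        q=L[(L[...,0]>w[0])&(L[...,0]<w[1])&(abs(L[...,1])<w[2])&(L[...,2]>80)&(L[...,2]<(180 if nm=="bailtop" else 112))]
        if nm=="bailtop": q=q[q[:,2]>150]
        if len(q)>5: print(nm,len(q),np.percentile(q,[2,98],axis=0).round().tolist(),"slope",np.polyfit(q[:,0],q[:,2],1).round(3))
pad=np.array([.5343,-.4256]);P=cloud(t);q=(P[...,:2]-pad)@np.c_[X,Y]*1000;z=P[...,2]*1000
print(((abs(q[...,0])<19)&(abs(q[...,1])<19)&(z>14)&(z<25)).sum(), "(before ~80)")
E
```

```text
clock: 35.05
position: [0.5113, 0.0576, 0.0816]
ee_rot: [-3.108, 0.457, -0.0]
force: [-1.0, 0.8, 1.3]
width: 0.102
gripper_force: 60.0
clock: 35.55
position: [0.5113, 0.0576, 0.0804]
ee_rot: [-3.108, 0.457, -0.0]
force: [-0.4, 0.8, 1.5]
width: 0.108
gripper_force: 6.0
shift units [-0.   -0.    0.01] |cur x-heading -16.7 deg tcp [0.5113 0.0576 0.0804] w 0.108 gf 6.0 t 35.55 F [-0.4  0.8  1.5]
clock: 37.05
position: [0.4323, 0.0813, 0.2366]
ee_rot: [-3.106, 0.453, 0.003]
force: [0.2, 0.7, 0.4]
width: 0.448
gripper_force: 0.0
shift units [2.07 0.01 3.91] |cur x-heading -16.6 deg tcp [0.4323 0.0813 0.2366] w 0.448 gf 0.0 t 37.05 F [0.2 0.7 0.4]
tail 122 [[-98.0, -6.0, 91.0], [-49.0, 6.0, 107.0]] slope [5.00000e-03 1.00608e+02]
floor 19 [[-40.0, -7.0, 86.0], [40.0, 6.0, 95.0]] slope [-1.9000e-02  9.0079e+01]
bailtop 68 [[-23.0, -11.0, 152.0], [-10.0, 19.0, 169.0]] slope [ -0.208 159.194]
tail 27 [[-67.0, -6.0, 91.0], [-47.0, 2.0, 108.0]] slope [  0.223 114.769]
floor 95 [[-36.0, -7.0, 80.0], [40.0, 7.0, 92.0]] slope [ 0.096 85.084]
bailtop 88 [[-23.0, -18.0, 155.0], [-9.0, 17.0, 170.0]] slope [1.4200e-01 1.6662e+02]
74 (before ~80)
```

```bash
python3 -m creep '[[0,0,0,0,0.45],[0,0,0,0,0.45],[0,0,0,0,0.45],[0,0,0,0,0.45]]' && python3 -c "
from cell import sign_off
print(sign_off())"
```

```text
clock: 37.65
position: [0.4347, 0.0803, 0.2362]
ee_rot: [3.108, -0.458, -0.0]
force: [-0.2, 0.7, 0.3]
width: 0.45
gripper_force: 0.0
the job is handed in; nothing more can be done
None
```

The job is handed in at about 38 s: my last camera measurements show all four balls in the round-pad cell and the empty boat upright, released and centred on the pan, but the hand-in gave no verdict.

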